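# Put the bench-mounted gear shifter into third

### The arm

A 6-joint arm with a two-finger parallel gripper is mounted at the origin on the work surface. World frame = base frame: x ahead of the robot, y to its left, z up, the work surface at z = 0. Lengths are in m, angles in rad, forces in N, time in s.
With the tool pointing down it reaches from about 0.225 to 0.725 m from the base axis. Payload 3.1 kg.
Tool frame: the origin (TCP) lies midway between the tips of the shut fingers; the grasp point (between the pads) lies 19 mm behind it; z points along the fingers, y is the line along which they close (so a half turn about z gives the same grasp; the last joint's range is limited). The gripper opens to 85 mm and grips with 20 to 120 N. Pads are 22 mm wide; open, the fingers measure 114 mm over their backs; the gripper's body (76 mm by 85 mm) begins 54 mm behind the grasp point. The pads swing forward as they close: fully open they stand 13 mm farther back than shut.
Start: joints at [1.208, 0.048, 0.099, 1.622, 0, 1.443], TCP at [0.122, 0.511, 0.231] pointing down, gripper open.
Joint ranges: [-2.91, 2.91], [-0.99, 1.94], [-1.21, 1.42], [-2.12, 2.29], [-1.49, 1.47], [-3.14, 3.14]. Speed limits (rad/s): [2.79, 2.79, 3.14, 3.14, 3.14, 3.14].

### API

Orientations are given as a rotation vector (axis times angle).
In Python, from bench import r, vision gives the robot as it stands. The module is installed in compiled form; this text tells all that it offers.
- The arm moves only by the tool step_arm, never from a script. Its argument "series" is a list of rows, each an object with "gripper": the opening, from 0 (shut) to 1 (fully open); "linear": the shift along the tool's x, y, z as a fraction of full scale, a list of three; "rot": the turn, a rotation vector about the tool's x, y, z as a fraction of full scale, a list of three. In form: [{"gripper": gripper, "linear": [tx, ty, tz], "rot": [rx, ry, rz]}, ...]. A call has 1 to 20 rows; each row shifts and turns the commanded pose from where the row before left it, along the tool's axes as they then stand; what a row does not reach is not made up. Full scale, the value 1, is 1 m for a shift and 0.5 rad for a turn. A row lasts 1/10 s, in which the tool goes at most 50 mm and 8.59 degrees, less where a joint would pass 70% of its speed; a pose out of reach is approached as far as the arm can. A call with a number of a shift or a turn outside -1 to 1 is refused whole. A call with a gripper value outside its range is refused whole. The fingers move at their own pace and stop on an object; "squeeze" is the grip in N (left out, the last holds). Time passes only in rows, so rows that do not move let the fingers close. It gives the time, the measured TCP pose, the force, the opening and the grip force at its end, in the units of the state.
- r.sense(): the state, without advancing time (a new reading comes with each control period).
- vision.capture(name): name is "side" or "top" or "wrist"; returns a dict with "frame" (400x640x3 uint8, blue, green, red), "range_z" (400x640 float32, m along the optical axis (not along the pixel's ray), 0 where there is no reading), "intrinsics" (3x3 intrinsics, pixels), "T" (4x4, takes a point from camera to world coordinates). Camera axes: x right, y down, z forward; pixel columns grow to the right and rows downward; lengths in m; the calibration is good to about 2 mm. The wrist camera is an equidistant fisheye: a pixel r from the principal point sees the ray r / f radians off the axis. A picture is of the moment at which its call begins.
- r.finish_job(): hands the job in; it is judged then, once.
Trained networks look in the newest picture that a camera, given by its name, has taken for a name from the list of things; names that differ only in an ending like _2 or _b are one class to them, and where a whole thing is asked for, a point or a joint stands for the part that bears it (a point fixed in the world has none). Each returns a list of dicts, best first, with "p" (0 to 1); they miss things now and then, are a little off and sometimes report something else, mostly with a low value. They report only what shows in the picture. A call takes as long as a camera call.
- vision.find_in(camera, thing): "position" ([x, y, z] in m, in world coordinates, good to about 4 mm: the middle of the surface that is visible of it).
The state is a dict: "clock": time; "joint_positions": joint angles; "joint_vel": joint speeds; "joint_efforts": joint torques, N m; "eef_pos": TCP position; "tool_rot": TCP orientation; "wrist_force": force on the tool from outside, world axes, zero at the start; "moment": the same for the moment, N m; "width": opening from 0.0 (shut) to 1.0 (fully open); "gripper_force": force on a finger pad.
Only numpy, scipy, OpenCV 4.12 (cv2) and the standard library are available. Lean on these libraries where they do the work, as an engineer would, in place of code of your own. Each camera call takes 0.05 s, during which the arm holds its last target. There are 200 camera calls.

### The job

The gear shifter of the driving simulator stands on its test board, in neutral, with its lever over on the left. Put it in third gear: with a fingertip push the black knob across to the middle of the gate, then forward, away from you, until third is fully home, and leave it there. Only push the knob, never pinch it; do not put the lever into any other gear on the way, and leave the other things on the bench where they are.

Things in the scene. Friction and masses are not known exactly. Their poses are not given: they have to be found in the camera images.
- shifter: Six-speed H-pattern gear shifter: grey steel housing 146 x 116 mm, bolted to a plywood board 240 x 190 x 12 mm fixed to the bench. On top a steel gate plate, 152 x 124 mm, top face 114 mm above the bench. Origin: centre of the board's underside, straight below the upright lever. x points forward (away from the robot), y left, z up; turned up to 0.35 rad either way.
- gate (a point): Centre of the gate, on the plate's top face. A neutral channel runs left to right through it; six slots leave it: first left forward, second left back, third MIDDLE FORWARD, fourth middle back, fifth right forward, sixth right back. The rounded tooth tips between the slots lead the lever into a slot when its knob is within about 6 mm of that slot's line.
- knob_in_third (a point): Where the knob's centre is when third is fully home (fixed to the shifter): 44 mm forward of the shifter's origin, 0 to the side, 194 mm above the bench. Axes as the shifter's.
- knob (a point): Centre of the lever's black ball knob, 48 mm across, a silver cap on top to 26 mm above the centre; an 8 mm rod goes down into the gate. It is 170 mm from the pivot, which is 30 mm above the shifter's origin (upright: 200 mm above the bench). In the shifter's frame: 34 mm to the left or right in the outer slots, 0 in the middle; x within 4 mm of 0 in neutral.
- select (a joint): Lean of the lever across the gate, rad: 0 = middle (third and fourth), +0.204 = right slots, -0.204 = left slots. It starts anywhere from -0.204 to -0.12. Stays where it is left (friction; about 1.5 N at the knob moves it), no spring.
- shift (a joint): Lean of the lever fore and aft, rad: 0 = neutral, +0.262 = against the stop, fully home in a forward slot, -0.262 = in a back slot. Stays where it is left (friction; about 2 N at the knob moves it), no spring.
- knob_front: Forward cheek (the quarter of the surface that looks forward) of the same black knob, moulded in one with it. Origin at the knob's centre.
- knob_back: Rear cheek (towards the robot) of the same knob. Origin at the knob's centre. This is the side to push on to go forward.
- knob_left: Left cheek of the same knob. Origin at the knob's centre. This is the side to push on to go across to the right.
- knob_right: Right cheek of the same knob. Origin at the knob's centre.
- screwdriver: Bystander: screwdriver with a yellow handle, 200 mm long, lying to the left of the shifter. Leave it.
- screw_jar: Bystander: amber jar of screws, 48 mm across, 55 mm tall, to the right of the shifter. Origin under its centre. Leave it.
- spare_knob: Bystander: spare red gear knob, 48 mm across, 57 mm tall, standing on the bench to the right of the shifter. Origin under its centre. It is not the lever's knob. Leave it.
- project_case: Bystander: small open plywood box, 130 x 90 x 45 mm, far left. Origin under its centre. Leave it.
- robot_car: Bystander: small four-wheeled robot car, 165 x 128 x 60 mm, far left. Origin under its centre. Leave it.
- tape_roll: Bystander: roll of yellow tape, 90 mm across, 24 mm tall, lying far right. Origin under its centre. Leave it.
- water_bottle: Bystander: grey drinking bottle, 70 mm across, 225 mm tall, far right. Origin under its centre. Leave it.

How it is judged:
By the outcome, as a careful person would: the job done as asked, in the order asked, and still so for the second after the job is handed in, with the robot touching nothing.
It also fails if it takes over 45 s, if anything falls off the work surface, if the arm or the gripper's body presses on something with over 40 N, if the wrist force passes 120 N, or if a joint passes its speed limit or range.

## Working session

There is one attempt and no reset: what is moved stays moved. The work goes in short steps, Python scripts to look and compute and a tool call to move; the robot and the scene stay as the last step left them, time stands still between calls to the robot, and variables do not carry over. Pictures are saved under pics/ and viewed, at most 10 in all, crops included, and the job is handed in when it is done.

Besides the shell and the picture viewer there is one more tool, called after "Emit:" by a JSON object that holds its "name" and its "arguments". step_arm: Moves the arm, as the interface text tells. Its arguments: {"type":"object","properties":{"series":{"type":"array"},"squeeze":{"type":"number"}},"required":["series"]}

```bash
mkdir -p pics
python3 - <<'E'
from bench import r, vision
import cv2,numpy as np
s=r.sense();print({k:np.round(s[k],3) for k in('clock','eef_pos','tool_rot','width','wrist_force')})
ims=[]
for c in('side','top'):
    d=vision.capture(c);ims.append(d['frame']);np.savez(f'{c}.npz',**d)
    print(c,np.round(d['T'],3).tolist(),np.round(d['intrinsics'],1).tolist())
    for n in('knob','shifter','knob_left','knob_back','screw_jar','spare_knob','screwdriver'):
        print(n,[(np.round(q['position'],3).tolist(),round(q['p'],2)) for q in vision.find_in(c,n)[:2]])
cv2.imwrite('pics/side.png',ims[0]);cv2.imwrite('pics/top.png',ims[1])
E
```

```text
{'clock': np.float64(0.0), 'eef_pos': array([0.122, 0.51 , 0.23 ]), 'tool_rot': array([-0.368, -3.119,  0.004]), 'width': np.float64(1.001), 'wrist_force': array([-0.04 ,  0.262, -0.956])}
side [[0.868, -0.338, 0.364, -0.047], [-0.496, -0.6, 0.628, -0.971], [0.006, -0.725, -0.688, 1.214], [0.0, 0.0, 0.0, 1.0]] [[440.2, 0.0, 323.1], [0.0, 440.2, 196.4], [0.0, 0.0, 1.0]]
knob [([0.527, 0.091, 0.204], 0.77), ([0.391, 0.435, 0.022], 0.58)]
shifter [([0.509, 0.035, 0.06], 0.98)]
knob_left []
knob_back [([0.593, 0.462, 0.049], 0.29)]
screw_jar [([0.609, -0.083, 0.046], 0.67)]
spare_knob [([0.485, -0.09, 0.047], 0.52)]
screwdriver [([0.488, 0.238, 0.018], 0.63)]
top [[-0.112, -0.967, 0.229, 0.245], [-0.994, 0.111, -0.02, 0.02], [-0.006, -0.23, -0.973, 1.38], [0.0, 0.0, 0.0, 1.0]] [[476.6, 0.0, 322.0], [0.0, 476.6, 192.7], [0.0, 0.0, 1.0]]
knob [([0.518, 0.096, 0.214], 0.79), ([0.592, 0.482, 0.052], 0.45)]
shifter []
knob_left [([0.524, 0.1, 0.214], 0.71)]
knob_back []
screw_jar [([0.608, -0.066, 0.057], 0.71)]
spare_knob [([0.605, -0.466, 0.138], 0.72), ([0.485, -0.078, 0.053], 0.69)]
screwdriver [([0.606, -0.067, 0.058], 0.27)]
```

View pics/side.png

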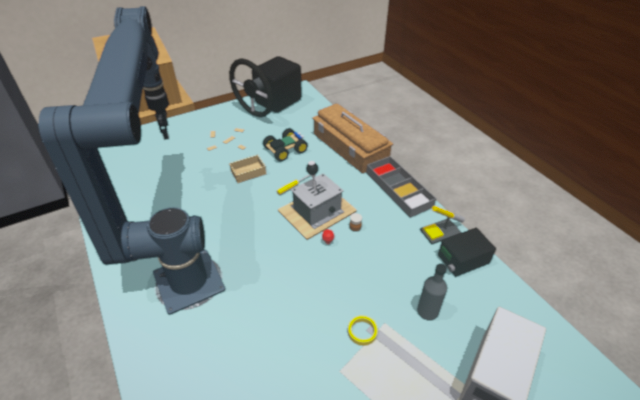

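View pics/top.png

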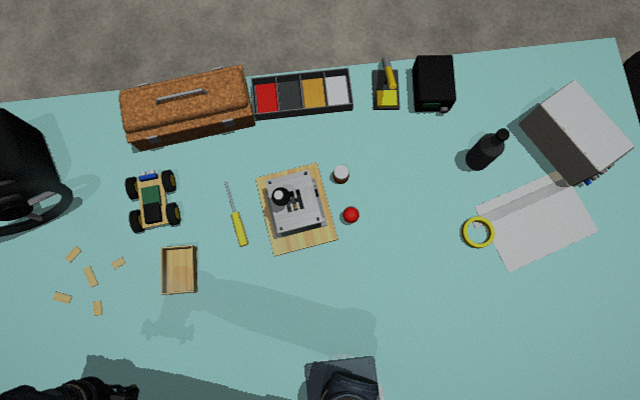

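The side view shows the shifter at about (318,200) with its knob at (312,168). In the top view the board is centred near (297,209) with the knob at (281,197), and the jar (341,174) and red spare knob (351,215) sit to its right. Next I'll fit the board, plate and knob from depth.

Run:
```python
import cv2,numpy as np
from scipy.optimize import least_squares
def cloud(c):
    d=np.load(c+'.npz');z=d['range_z'];K=d['intrinsics'];v,u=np.mgrid[:400,:640]
    P=np.stack([(u-K[0,2])*z/K[0,0],(v-K[1,2])*z/K[1,1],z],-1)@d['T'][:3,:3].T+d['T'][:3,3]
    return P,d['frame'].astype(int),z>0
for c in('top','side'):
    P,F,ok=cloud(c);x,y,z=P[...,0],P[...,1],P[...,2]
    near=ok&(abs(x-.52)<.2)&(abs(y-.05)<.17)
    hsv=cv2.cvtColor(F.astype(np.uint8),cv2.COLOR_BGR2HSV)
    wood=near&(F[...,2]>F[...,0]+25)&(z<.03)&(z>0)
    n,l,st,_=cv2.connectedComponentsWithStats(wood.astype(np.uint8));i=1+np.argmax(st[1:,4])
    for nm,m in(('board',l==i),('plate',near&(z>.105)&(z<.123))):
        R=cv2.minAreaRect(P[m][:,:2].astype(np.float32));print(c,nm,m.sum(),np.round(R[0],4),np.round(R[1],4),round(R[2],2),'medz',np.median(z[m]))
    k=near&(z>.18)&(z<.26);p=P[k]
    f=least_squares(lambda q:np.linalg.norm(p-q,axis=1)-.0245,p.mean(0)-[0,0,.015],loss='soft_l1',f_scale=.002).x
    print('knob',k.sum(),np.round(f,4),'max z',p[:,2].max(),'x',p[:,0].min(),p[:,0].max(),'y',p[:,1].min(),p[:,1].max())
```

```text
top board 2127 [0.5307 0.0741] [0.2404 0.1903] 8.34 medz 0.012531424029849747
top plate 2009 [0.531  0.0754] [0.1541 0.1241] 8.24 medz 0.11460858037545685
knob 278 [0.5264 0.1033 0.1989] max z 0.22969340348382716 x 0.5021764537872488 0.5483319771751325 y 0.07933730303785408 0.1252234660892172
side board 862 [0.5312 0.0704] [0.24   0.1942] 6.99 medz 0.012761362127193698
side plate 925 [0.5319 0.0735] [0.1556 0.1286] 8.7 medz 0.11479343710250745
knob 142 [0.5292 0.1027 0.1995] max z 0.22968068853216117 x 0.5040847353955363 0.5498686492682584 y 0.07658136200384713 0.1173102128925545
```

Both views agree: the gate is at (0.531, 0.0745) with yaw about 0.145 rad, and the knob sits about 28 mm to the left at x≈0. Now I'll shut the fingers, turn the tool to the shifter's axes and go to the left of the knob.

Emit:
{"name": "step_arm", "arguments": {"series": [{"gripper": 0,"linear": [0,0,0],"rot": [0,0,-0.253]},{"gripper": 0,"linear": [0,0,0],"rot": [0,0,-0.253]},{"gripper": 0,"linear": [0,0,0],"rot": [0,0,-0.253]},{"gripper": 0,"linear": [-0.023,-0.027,0],"rot": [0,0,0]},{"gripper": 0,"linear": [-0.023,-0.027,0],"rot": [0,0,0]},{"gripper": 0,"linear": [-0.023,-0.027,0],"rot": [0,0,0]},{"gripper": 0,"linear": [-0.023,-0.027,0],"rot": [0,0,0]},{"gripper": 0,"linear": [-0.023,-0.027,0],"rot": [0,0,0]},{"gripper": 0,"linear": [-0.023,-0.027,0],"rot": [0,0,0]},{"gripper": 0,"linear": [-0.023,-0.027,0],"rot": [0,0,0]},{"gripper": 0,"linear": [-0.023,-0.027,0],"rot": [0,0,0]},{"gripper": 0,"linear": [-0.023,-0.027,0],"rot": [0,0,0]},{"gripper": 0,"linear": [-0.023,-0.027,0],"rot": [0,0,0]},{"gripper": 0,"linear": [-0.023,-0.027,0],"rot": [0,0,0]},{"gripper": 0,"linear": [-0.023,-0.025,0],"rot": [0,0,0]},{"gripper": 0,"linear": [-0.023,-0.025,0],"rot": [0,0,0]},{"gripper": 0,"linear": [-0.021,-0.025,0],"rot": [0,0,0]},{"gripper": 0,"linear": [-0.021,-0.025,0],"rot": [0,0,0]},{"gripper": 0,"linear": [0,0,0],"rot": [0,0,0]}]}}

```text
clock: 2.7
eef_pos: [0.5193, 0.1641, 0.2305]
tool_rot: [-0.22, 3.133, -0.002]
wrist_force: [-0.0, 0.6, -0.6]
width: 0.001
gripper_force: 0.0
```

```bash
cat > st.py <<'E'
from bench import r, vision
import cv2,numpy as np
from scipy.spatial.transform import Rotation as Ro
O=np.array([.531,.0745]);yaw=.145;f=np.array([np.cos(yaw),np.sin(yaw)]);l=np.array([-f[1],f[0]])
def state():
    s=r.sense();R=Ro.from_rotvec(s['tool_rot']).as_matrix();p=np.array(s['eef_pos']);w=np.array(s['wrist_force'])
    print('t',round(s['clock'],2),'tcp fwd/left/z mm',np.round([(p[:2]-O)@f*1e3,(p[:2]-O)@l*1e3,p[2]*1e3],1),'tool y yaw-90',round(np.arctan2(R[1,1],R[0,1])-np.pi/2,3),'zaxis',np.round(R[:,2],3),'F f/l/z',np.round([w[:2]@f,w[:2]@l,w[2]],1),'w',round(s['width'],3))
def knob(c='top'):
    d=vision.capture(c);z=d['range_z'];K=d['intrinsics'];v,u=np.mgrid[:400,:640]
    P=np.stack([(u-K[0,2])*z/K[0,0],(v-K[1,2])*z/K[1,1],z],-1)@d['T'][:3,:3].T+d['T'][:3,3]
    print([(np.round([(np.array(q['position'])[:2]-O)@f*1e3,(np.array(q['position'])[:2]-O)@l*1e3,q['position'][2]*1e3],1),round(q['p'],2)) for q in vision.find_in(c,'knob')[:2]])
    return d,P
E
python3 - <<'E'
from st import *
state();d,P=knob('top');e,_=knob('side');w=vision.capture('wrist')
a=cv2.resize(d['frame'][120:280,200:400],(400,320),interpolation=cv2.INTER_CUBIC)
b=cv2.resize(w['frame'],(400,250))
c=cv2.resize(e['frame'][120:280,220:420],(400,320),interpolation=cv2.INTER_CUBIC)
im=np.zeros((570,800,3),np.uint8);im[:320,:400]=a;im[:320,400:]=c;im[320:,:400]=b
cv2.imwrite('pics/a.png',im)
E
```

```text
t 2.7 tcp fwd/left/z mm [  1.4  90.4 230.5] tool y yaw-90 0.14 zaxis [ 0.001 -0.001 -1.   ] F f/l/z [ 0.   0.6 -0.6] w 0.001
[(array([ -7.1,  29.1, 212.9]), 0.56)]
[(array([ -4.7,  16.4, 205.4]), 0.55)]
```

View pics/a.png

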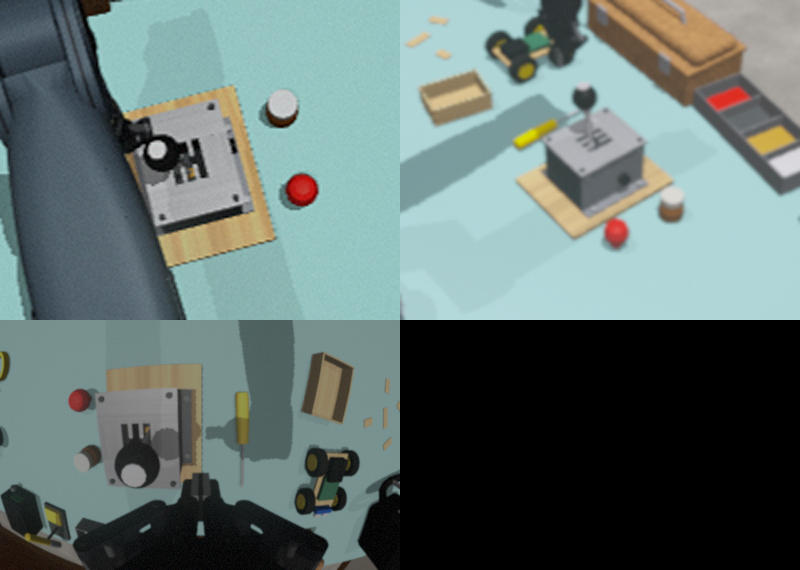

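The crops show the knob at (158,152) and the finger just to its left, with the gate slots running forward and back. I'll descend beside the knob and move close to it.

Emit:
{"name": "step_arm", "arguments": {"series": [{"gripper": 0,"linear": [0,0,0.022],"rot": [0,0,0]},{"gripper": 0,"linear": [0,0,0.022],"rot": [0,0,0]},{"gripper": 0,"linear": [0,-0.01,0],"rot": [0,0,0]},{"gripper": 0,"linear": [0,-0.006,0],"rot": [0,0,0]},{"gripper": 0,"linear": [0,0,0],"rot": [0,0,0]}]}}

```text
clock: 3.45
eef_pos: [0.5197, 0.1505, 0.1889]
tool_rot: [-0.226, 3.131, -0.0]
wrist_force: [-0.5, 0.5, 0.0]
width: -0.002
gripper_force: 0.0
```

Emit:
{"name": "step_arm", "arguments": {"series": [{"gripper": 0,"linear": [0,-0.004,0],"rot": [0,0,0]},{"gripper": 0,"linear": [0,0,0],"rot": [0,0,0]}]}}

```text
clock: 3.65
eef_pos: [0.5205, 0.1467, 0.1886]
tool_rot: [-0.226, 3.131, -0.0]
wrist_force: [-0.1, -0.2, 0.1]
width: 0.001
gripper_force: 0.0
```

Emit:
{"name": "step_arm", "arguments": {"series": [{"gripper": 0,"linear": [0,-0.004,0],"rot": [0,0,0]},{"gripper": 0,"linear": [0,0,0],"rot": [0,0,0]}]}}

```text
clock: 3.85
eef_pos: [0.5206, 0.1428, 0.1876]
tool_rot: [-0.226, 3.133, -0.0]
wrist_force: [1.1, 0.9, -0.2]
width: 0.001
gripper_force: 0.0
```

Emit:
{"name": "step_arm", "arguments": {"series": [{"gripper": 0,"linear": [0,-0.004,0],"rot": [0,0,0]},{"gripper": 0,"linear": [0,0,0],"rot": [0,0,0]}]}}

```text
clock: 4.05
eef_pos: [0.5209, 0.1393, 0.1875]
tool_rot: [-0.227, 3.133, 0.002]
wrist_force: [0.7, 0.8, -0.2]
width: 0.004
gripper_force: 0.6
```

Run:
```python
from st import *
state();d,P=knob('side')
# knob fit in side view
m=(abs(P[...,0]-.53)<.06)&(abs(P[...,1]-.085)<.06)&(P[...,2]>.18)&(P[...,2]<.235)&(d['range_z']>0)
e=d['frame'][140:200,280:350];w=vision.capture('wrist')['frame'][200:400,130:450]
im=np.zeros((500,800,3),np.uint8);im[:360,:420]=cv2.resize(e,(420,360),interpolation=cv2.INTER_CUBIC);im[:234,425:799]=cv2.resize(w,(374,234))
cv2.imwrite('pics/b.png',im)
```

```text
t 4.05 tcp fwd/left/z mm [ -0.6  65.6 187.5] tool y yaw-90 0.145 zaxis [ 0.     0.001 -1.   ] F f/l/z [ 0.8  0.7 -0.2] w 0.004
[(array([ -6.3,  13.2, 208.2]), 0.58)]
```

View pics/b.png

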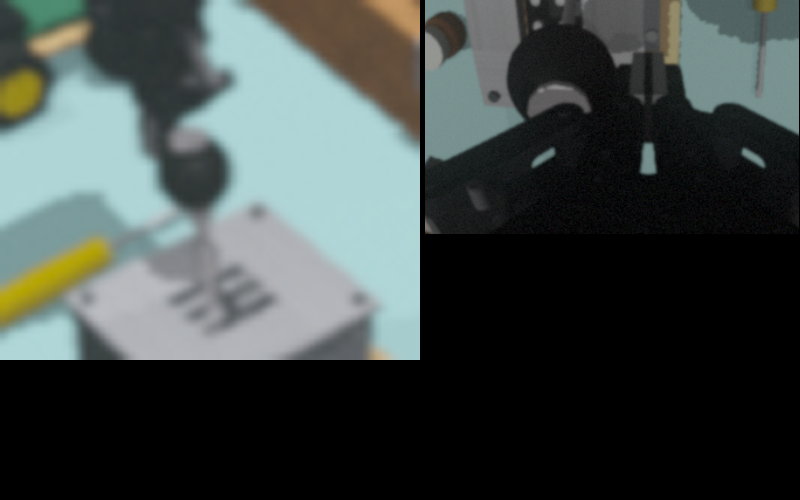

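The finger is right beside the knob: in the wrist crop the knob is at about (560,70) and the finger at (650,90). I'll push right in short steps and watch the force.

Emit:
{"name": "step_arm", "arguments": {"series": [{"gripper": 0,"linear": [0,-0.003,0],"rot": [0,0,0]},{"gripper": 0,"linear": [0,0,0],"rot": [0,0,0]}]}}

```text
clock: 4.4
eef_pos: [0.5215, 0.1364, 0.1877]
tool_rot: [-0.227, 3.133, 0.001]
wrist_force: [-0.7, 2.6, 1.7]
width: 0.002
gripper_force: 1.1
```

Emit:
{"name": "step_arm", "arguments": {"series": [{"gripper": 0,"linear": [0,-0.003,0],"rot": [0,0,0]},{"gripper": 0,"linear": [0,0,0],"rot": [0,0,0]}]}}

```text
clock: 4.6
eef_pos: [0.522, 0.1331, 0.1876]
tool_rot: [-0.227, 3.133, -0.0]
wrist_force: [-0.0, 2.2, 1.9]
width: 0.002
gripper_force: 1.0
```

Emit:
{"name": "step_arm", "arguments": {"series": [{"gripper": 0,"linear": [0,-0.003,0],"rot": [0,0,0]},{"gripper": 0,"linear": [0,0,0],"rot": [0,0,0]}]}}

```text
clock: 4.8
eef_pos: [0.5223, 0.1299, 0.1873]
tool_rot: [-0.226, 3.133, -0.0]
wrist_force: [-0.4, 2.2, 1.2]
width: 0.002
gripper_force: 0.9
```

Emit:
{"name": "step_arm", "arguments": {"series": [{"gripper": 0,"linear": [0,-0.003,0],"rot": [0,0,0]},{"gripper": 0,"linear": [0,0,0],"rot": [0,0,0]}]}}

```text
clock: 5.0
eef_pos: [0.5226, 0.1269, 0.1872]
tool_rot: [0.226, -3.133, 0.001]
wrist_force: [0.1, 1.6, 1.2]
width: -0.003
gripper_force: 0.9
```

Emit:
{"name": "step_arm", "arguments": {"series": [{"gripper": 0,"linear": [0,-0.003,0],"rot": [0,0,0]},{"gripper": 0,"linear": [0,0,0],"rot": [0,0,0]}]}}

```text
clock: 5.2
eef_pos: [0.523, 0.1239, 0.1872]
tool_rot: [0.226, -3.133, 0.001]
wrist_force: [-0.3, 0.8, 1.9]
width: 0.001
gripper_force: 0.8
```

```bash
cat >> st.py <<'E'
from scipy.optimize import least_squares
def fit(c='side'):
    d,P=knob(c);x=P-np.array([O[0],O[1],0]);q=np.stack([x[...,0]*f[0]+x[...,1]*f[1],x[...,0]*l[0]+x[...,1]*l[1],x[...,2]],-1)
    m=(abs(q[...,0])<.09)&(q[...,1]<.045)&(q[...,1]>-.045)&(q[...,2]>.178)&(q[...,2]<.235)&(d['range_z']>0);p=q[m]
    s=least_squares(lambda k:np.linalg.norm(p-k,axis=1)-.0245,p.mean(0),loss='soft_l1',f_scale=.002).x
    print(c,'fit',m.sum(),np.round(s*1e3,1));return d
E
python3 - <<'E'
from st import *
state();fit('side')
E
```

```text
t 5.2 tcp fwd/left/z mm [ -0.8  50.1 187.2] tool y yaw-90 0.144 zaxis [-0. -0. -1.] F f/l/z [-0.2  0.8  1.9] w 0.001
[(array([ -3.1,   0.5, 207. ]), 0.71)]
side fit 172 [  1.2  13.6 202.4]
```

Contact offset is about 36.5 mm (the TCP is at 50.1 and the knob at 13.6), so 13.5 mm remain.

Emit:
{"name": "step_arm", "arguments": {"series": [{"gripper": 0,"linear": [0,-0.003,0],"rot": [0,0,0]},{"gripper": 0,"linear": [0,-0.003,0],"rot": [0,0,0]},{"gripper": 0,"linear": [0,-0.003,0],"rot": [0,0,0]},{"gripper": 0,"linear": [0,-0.002,0],"rot": [0,0,0]},{"gripper": 0,"linear": [0,-0.002,0],"rot": [0,0,0]},{"gripper": 0,"linear": [0,0,0],"rot": [0,0,0]},{"gripper": 0,"linear": [0,0,0],"rot": [0,0,0]}]}}

```text
clock: 6.0
eef_pos: [0.5249, 0.1112, 0.1872]
tool_rot: [0.227, -3.133, 0.001]
wrist_force: [0.4, 1.4, 1.1]
width: -0.002
gripper_force: 0.5
```

Run:
```python
from st import *
state();d=fit('side');cv2.imwrite('pics/c.png',cv2.resize(d['frame'][140:220,270:370],(700,560),interpolation=cv2.INTER_CUBIC))
```

```text
t 6.0 tcp fwd/left/z mm [ -0.7  37.2 187.2] tool y yaw-90 0.144 zaxis [-0. -0. -1.] F f/l/z [0.6 1.3 1.1] w -0.002
[(array([ -5.4, -11.3, 210.9]), 0.57)]
side fit 189 [  0.8   2.5 203.4]
```

View pics/c.png

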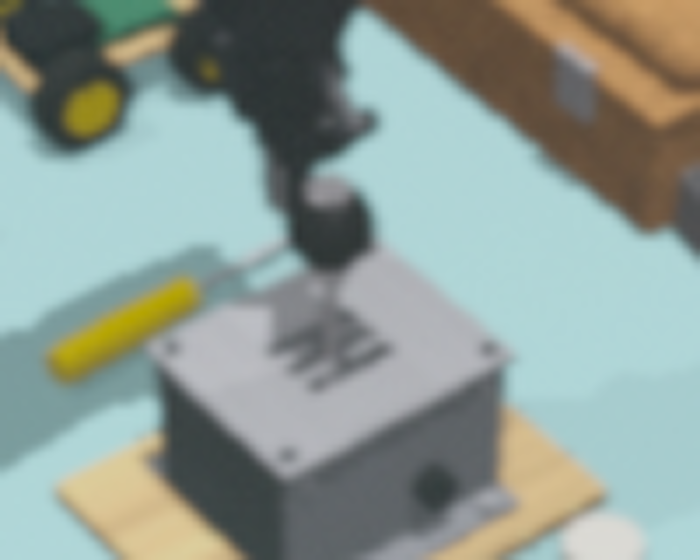

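The lever is upright over the middle of the gate (knob at about (330,225), rod entering at about (325,330)) and within roughly 2 mm of centre. I'll nudge it 1 mm more, back off to the left, and go round behind the knob.

Emit:
{"name": "step_arm", "arguments": {"series": [{"gripper": 0,"linear": [0,-0.001,0],"rot": [0,0,0]},{"gripper": 0,"linear": [0,0,0],"rot": [0,0,0]},{"gripper": 0,"linear": [0,0.02,0],"rot": [0,0,0]},{"gripper": 0,"linear": [0.022,0,0],"rot": [0,0,0]},{"gripper": 0,"linear": [0.022,0,0],"rot": [0,0,0]},{"gripper": 0,"linear": [0.022,0,0],"rot": [0,0,0]},{"gripper": 0,"linear": [0,0,0],"rot": [0,0,0]},{"gripper": 0,"linear": [0,-0.019,0],"rot": [0,0,0]},{"gripper": 0,"linear": [0,-0.019,0],"rot": [0,0,0]},{"gripper": 0,"linear": [0,-0.018,0],"rot": [0,0,0]},{"gripper": 0,"linear": [0,0,0],"rot": [0,0,0]}]}}

```text
clock: 7.2
eef_pos: [0.4659, 0.0635, 0.1871]
tool_rot: [-0.222, 3.133, -0.002]
wrist_force: [0.7, -0.3, 0.2]
width: -0.004
gripper_force: 0.0
```

Run:
```python
from st import *
state();d=fit('side');w=vision.capture('wrist')
im=np.zeros((400,800,3),np.uint8);im[:400,:400]=cv2.resize(d['frame'][140:210,280:350],(400,400),interpolation=cv2.INTER_CUBIC);im[:250,400:]=cv2.resize(w['frame'],(400,250))
cv2.imwrite('pics/d.png',im)
```

```text
t 7.2 tcp fwd/left/z mm [-66.   -1.5 187.1] tool y yaw-90 0.142 zaxis [ 0.001 -0.001 -1.   ] F f/l/z [ 0.6 -0.4  0.2] w -0.004
[(array([ -3.6, -14.6, 209.2]), 0.56)]
side fit 185 [-31.6 -10.9 215.1]
```

View pics/d.png

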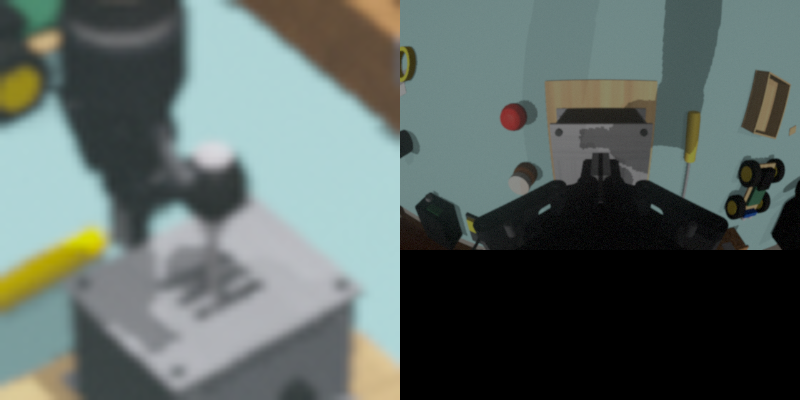

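The finger is now behind the knob (in the left panel, knob at (215,180) and finger at (130,215)). The fit picked up gripper points, so I'll refit the knob without them.

```bash
sed -i "s/def fit(c='side')/def fit(c='side',x0=-.02)/; s/(abs(q\[...,0\])<.09)/(q[...,0]>x0)\&(q[...,0]<.09)/" st.py
python3 - <<'E'
from st import *
fit('side')
E
```

```text
[(array([ -4.6, -13.4, 208.3]), 0.71)]
side fit 118 [  2.4  -1.1 202.4]
```

The knob is 1 mm off centre, well inside the 6 mm lead-in. I'll lower the tip slightly and push forward.

Emit:
{"name": "step_arm", "arguments": {"series": [{"gripper": 0,"linear": [-0.008,0.001,0.005],"rot": [0,0,0]},{"gripper": 0,"linear": [-0.012,0,0],"rot": [0,0,0]},{"gripper": 0,"linear": [-0.006,0,0],"rot": [0,0,0]},{"gripper": 0,"linear": [-0.004,0,0],"rot": [0,0,0]},{"gripper": 0,"linear": [-0.004,0,0],"rot": [0,0,0]},{"gripper": 0,"linear": [-0.004,0,0],"rot": [0,0,0]},{"gripper": 0,"linear": [0,0,0],"rot": [0,0,0]}]}}

```text
clock: 8.15
eef_pos: [0.5025, 0.0719, 0.1824]
tool_rot: [0.227, -3.133, -0.0]
wrist_force: [-1.9, 0.3, 0.9]
width: -0.002
gripper_force: 0.8
```

Emit:
{"name": "step_arm", "arguments": {"series": [{"gripper": 0,"linear": [-0.004,0,0],"rot": [0,0,0]},{"gripper": 0,"linear": [-0.004,0,0],"rot": [0,0,0]},{"gripper": 0,"linear": [-0.004,0,0],"rot": [0,0,0]},{"gripper": 0,"linear": [0,0,0],"rot": [0,0,0]}]}}

```text
clock: 8.55
eef_pos: [0.5149, 0.0736, 0.1823]
tool_rot: [-0.227, 3.133, -0.0]
wrist_force: [-1.9, 0.1, 1.6]
width: 0.0
gripper_force: 0.6
```

Run:
```python
from st import *
state();fit('side',-.005)
```

```text
t 8.55 tcp fwd/left/z mm [-16.1   1.4 182.3] tool y yaw-90 0.145 zaxis [ 0.  0. -1.] F f/l/z [-1.9  0.4  1.6] w 0.0
[]
side fit 70 [ 20.3  -0.7 202.3]
```

It's going straight into the third slot, with the knob at 20 mm. I'll carry on to the stop.

Emit:
{"name": "step_arm", "arguments": {"series": [{"gripper": 0,"linear": [-0.004,0,0],"rot": [0,0,0]},{"gripper": 0,"linear": [-0.004,0,0],"rot": [0,0,0]},{"gripper": 0,"linear": [-0.004,0,0],"rot": [0,0,0]},{"gripper": 0,"linear": [-0.004,0,0],"rot": [0,0,0]},{"gripper": 0,"linear": [-0.004,0,0],"rot": [0,0,0]},{"gripper": 0,"linear": [0,0,0],"rot": [0,0,0]}]}}

```text
clock: 9.25
eef_pos: [0.5344, 0.0765, 0.1818]
tool_rot: [0.227, -3.133, -0.0]
wrist_force: [-1.3, -0.2, -0.9]
width: -0.003
gripper_force: 0.6
```

Emit:
{"name": "step_arm", "arguments": {"series": [{"gripper": 0,"linear": [-0.002,0,0],"rot": [0,0,0]},{"gripper": 0,"linear": [0,0,0],"rot": [0,0,0]}]}}

```text
clock: 9.45
eef_pos: [0.536, 0.0768, 0.182]
tool_rot: [0.227, -3.133, -0.0]
wrist_force: [-1.3, 0.5, -0.7]
width: -0.001
gripper_force: 0.7
```

Emit:
{"name": "step_arm", "arguments": {"series": [{"gripper": 0,"linear": [-0.002,0,0],"rot": [0,0,0]},{"gripper": 0,"linear": [0,0,0],"rot": [0,0,0]}]}}

```text
clock: 9.65
eef_pos: [0.5381, 0.0771, 0.1822]
tool_rot: [0.227, -3.133, -0.0]
wrist_force: [-0.9, 0.1, -1.4]
width: -0.005
gripper_force: 0.8
```

Emit:
{"name": "step_arm", "arguments": {"series": [{"gripper": 0,"linear": [-0.001,0,0],"rot": [0,0,0]},{"gripper": 0,"linear": [0,0,0],"rot": [0,0,0]}]}}

```text
clock: 9.85
eef_pos: [0.539, 0.0772, 0.1823]
tool_rot: [0.227, -3.133, -0.0]
wrist_force: [-2.0, -0.2, -1.9]
width: -0.001
gripper_force: 0.8
```

Emit:
{"name": "step_arm", "arguments": {"series": [{"gripper": 0,"linear": [-0.001,0,0],"rot": [0,0,0]},{"gripper": 0,"linear": [0,0,0],"rot": [0,0,0]}]}}

```text
clock: 10.05
eef_pos: [0.5401, 0.0774, 0.1823]
tool_rot: [-0.227, 3.133, 0.0]
wrist_force: [-1.9, -0.5, -1.7]
width: 0.001
gripper_force: 0.8
```

Emit:
{"name": "step_arm", "arguments": {"series": [{"gripper": 0,"linear": [-0.001,0,0],"rot": [0,0,0]},{"gripper": 0,"linear": [0,0,0],"rot": [0,0,0]}]}}

```text
clock: 10.25
eef_pos: [0.5409, 0.0775, 0.1823]
tool_rot: [0.227, -3.133, -0.0]
wrist_force: [-2.6, -0.4, -2.0]
width: 0.003
gripper_force: 1.1
```

Emit:
{"name": "step_arm", "arguments": {"series": [{"gripper": 0,"linear": [-0.001,0,0],"rot": [0,0,0]},{"gripper": 0,"linear": [0,0,0],"rot": [0,0,0]}]}}

```text
clock: 10.45
eef_pos: [0.5417, 0.0776, 0.1821]
tool_rot: [0.227, -3.132, 0.0]
wrist_force: [-3.6, -0.2, -1.8]
width: 0.002
gripper_force: 1.5
```

Emit:
{"name": "step_arm", "arguments": {"series": [{"gripper": 0,"linear": [-0.001,0,0],"rot": [0,0,0]},{"gripper": 0,"linear": [0,0,0],"rot": [0,0,0]}]}}

```text
clock: 10.65
eef_pos: [0.5425, 0.0777, 0.1821]
tool_rot: [0.227, -3.132, 0.0]
wrist_force: [-4.4, -0.2, -2.2]
width: -0.002
gripper_force: 1.9
```

Run:
```python
from st import *
state();fit('side',.02)
```

```text
t 10.65 tcp fwd/left/z mm [ 11.9   1.5 182.1] tool y yaw-90 0.145 zaxis [-0.001 -0.    -1.   ] F f/l/z [-4.3  0.4 -2.2] w -0.002
[(array([-25.4, -40.8,  60. ]), 0.25)]
side fit 76 [ 4.660e+01 -1.000e-01  1.964e+02]
```

Emit:
{"name": "step_arm", "arguments": {"series": [{"gripper": 0,"linear": [-0.002,0,0],"rot": [0,0,0]},{"gripper": 0,"linear": [0,0,0],"rot": [0,0,0]}]}}

```text
clock: 10.95
eef_pos: [0.5442, 0.078, 0.1818]
tool_rot: [0.227, -3.131, 0.0]
wrist_force: [-6.2, -0.4, -1.0]
width: 0.001
gripper_force: 2.7
```

Emit:
{"name": "step_arm", "arguments": {"series": [{"gripper": 0,"linear": [-0.002,0,0],"rot": [0,0,0]},{"gripper": 0,"linear": [0,0,0],"rot": [0,0,0]}]}}

```text
clock: 11.15
eef_pos: [0.5456, 0.0782, 0.1816]
tool_rot: [0.227, -3.13, 0.0]
wrist_force: [-6.9, -1.6, -2.2]
width: -0.004
gripper_force: 3.3
```

The force rises steadily, so the stop is reached. I'll retreat straight back, then up, and check.

Emit:
{"name": "step_arm", "arguments": {"series": [{"gripper": 0,"linear": [0.01,0,0],"rot": [0,0,0]},{"gripper": 0,"linear": [0.03,0,0],"rot": [0,0,0]},{"gripper": 0,"linear": [0.035,0,0],"rot": [0,0,0]},{"gripper": 0,"linear": [0.035,0,0],"rot": [0,0,0]},{"gripper": 0,"linear": [0.035,0,0],"rot": [0,0,0]},{"gripper": 0,"linear": [0.01,0,-0.03],"rot": [0,0,0]},{"gripper": 0,"linear": [0,0,-0.03],"rot": [0,0,0]},{"gripper": 0,"linear": [0,0,0],"rot": [0,0,0]}]}}

```text
clock: 11.95
eef_pos: [0.3968, 0.0559, 0.2479]
tool_rot: [-0.226, 3.119, -0.002]
wrist_force: [0.3, 0.1, -0.4]
width: -0.005
gripper_force: 0.0
```

Run:
```python
from st import *
state();d=fit('side',.0);t=fit('top',.0)
im=np.zeros((400,800,3),np.uint8);im[:400,:400]=cv2.resize(d['frame'][140:220,270:350],(400,400),interpolation=cv2.INTER_CUBIC);im[:,400:]=cv2.resize(t['frame'][150:270,240:360],(400,400),interpolation=cv2.INTER_CUBIC)
cv2.imwrite('pics/e.png',im)
```

```text
t 11.95 tcp fwd/left/z mm [-135.5    1.   247.9] tool y yaw-90 0.144 zaxis [ 0.014 -0.    -1.   ] F f/l/z [ 0.3  0.  -0.4] w -0.005
[(array([ 34.5,  -8.3, 203. ]), 0.66)]
side fit 141 [ 47.9  -1.7 196.2]
[(array([ 42.2,   1. , 214.4]), 0.65)]
top fit 211 [ 4.620e+01 -1.000e-01  1.955e+02]
```

View pics/e.png

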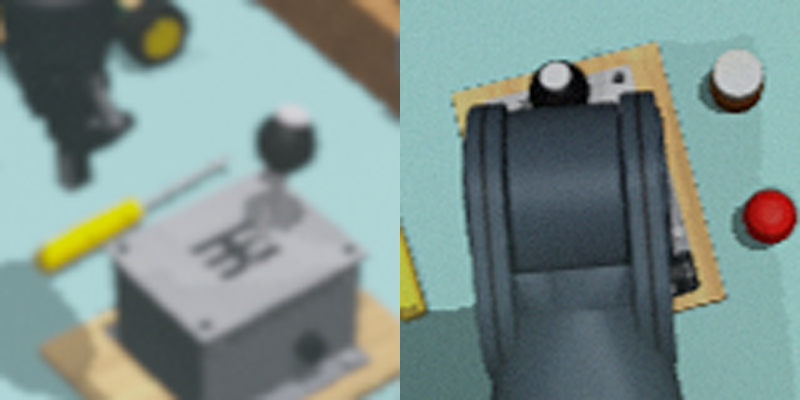

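The knob is at (285,140) in the left panel, leaning forward. It measures about 46 mm forward, 0–2 mm off to the side and 196 mm high, which matches third fully home (44, 0, 194). The robot is clear and the bystanders haven't moved.

```bash
python3 -c "
from bench import r
print(r.finish_job())"
```

```text
the job is handed in; nothing more can be done
None
```

The shifter is in third gear and against its stop: the knob was pushed only with the shut fingertips, across to the middle and then forward, the robot is clear of it, and the job is handed in after about 12 s.

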